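# Push the stuck heel plug out of the hole-cutter tube

### The job

At this shoe-repair bench a plug has stuck in the upright cutter tube of one of the two stands. Take the long push rod (the tallest tool in the wooden rack, with a round stop collar under its handle), push it down through that tube from above, keeping hold of it, until the plug drops out of the lower end into the stand's tray and the collar sits down on the tube's rim, then let go and leave the rod standing in the tube.

Things in the scene. Friction and masses are not known exactly. Their poses are not given: they have to be found in the camera images.
- push_rod: Push rod, 150 mm tall, about 250 g, upright in the rack. Round steel shank 12 mm thick, 80 mm long; above it a steel stop collar 56 mm wide (80 to 86 mm up); above that a round wooden handle 30 mm thick (86 to 150 mm up). Origin: centre of the lower tip, 10 mm above the table at the start; z points up along the rod to the handle.
- rod_grip (a point): Middle of the push rod's wooden handle, on its axis, 122 mm above the tip: the place to grip.
- rack: Fixed wooden rack block 75 x 260 x 40 mm, origin under its centre, long side along its y. Three holes 15 mm wide, 30 mm deep, 90 mm apart, in any order hold the push rod, a punch with a wooden handle and no collar (85 mm tall) and a mushroom-headed burnisher (71 mm tall).
- blocked_stand: Fixed stand with the blocked tube: steel tray 120 x 120 mm, rim 18 mm high; grey column at its -x edge, 105 mm high; clamped to it an upright steel tube, outside 48 mm, bore 40 mm, open at both ends, 70 to 130 mm above the table over the tray's centre. Origin: tray centre on the table, on the tube's axis; z up. A like stand with an empty bore is beside it, on either side.
- bore_mouth (a point): Centre of the blocked tube's upper rim, 130 mm above the table. Two spring strips inside the bore, from 4 mm below the rim, at the stand's +x and -x sides, grip the plug and leave a 32 mm wide way for the rod. Pushing the plug takes about 5 to 10 N.
- plug_center (a point): Centre of the stuck plug: a hard white nylon disc 34 mm wide, 24 mm tall, 30 g, its top 14 to 24 mm below the tube's upper rim at the start. It falls into the tray once pushed out of the lower end; with the collar on the rim the rod's tip is 20 mm below the lower end.

How it is judged:
On the way, in this order (a step that is already met when the one before it is completed fails the run):
1. the held rod's tip has entered the blocked tube from above (contact force between the fingers and push_rod above 1 N and horizontal distance between push_rod and bore_mouth below 0.016 m and z of push_rod in the frame of blocked_stand between 0.03 and 0.124 m), for 0.05 s.
2. the plug has been pushed out of the tube's lower end while the rod is held in the tube (contact force between the fingers and push_rod above 1 N and horizontal distance between push_rod and bore_mouth below 0.016 m and z of push_rod in the frame of blocked_stand below 0.08 m and z of plug_center in the frame of blocked_stand below 0.058 m), for 0.05 s.
At the end, for the whole second after the job is handed in: The plug lies in its own stand's tray (centre within 60 mm of the stand's middle in x and y and below 35 mm), and the released push rod stands at rest in that stand's tube: tip within 16 mm of the tube's axis, upright within 10 degrees, collar within 8 mm of the rim (z of plug_center in the frame of blocked_stand between 0 and 0.035 m and x of plug_center in the frame of blocked_stand between -0.06 and 0.06 m and y of plug_center in the frame of blocked_stand between -0.06 and 0.06 m and horizontal distance between push_rod and bore_mouth below 0.016 m and z of push_rod in the frame of blocked_stand between 0.04 and 0.058 m and angle between push_rod's own z axis and vertical below 0.17 rad and linear speed of push_rod below 0.02 m/s); the robot touches nothing.
It also fails if it takes over 35 s, if anything falls off the work surface, if the arm or the gripper's body presses on something with over 40 N, if the wrist force passes 120 N, or if a joint passes its speed limit or range.

### The arm

A 6-joint arm with a two-finger parallel gripper is mounted at the origin on the work surface. World frame = base frame: x ahead of the robot, y to its left, z up, the work surface at z = 0. Lengths are in m, angles in rad, forces in N, time in s.
With the tool pointing down it reaches from about 0.375 to 0.75 m from the base axis. Payload 9 kg.
Tool frame: the origin (TCP) lies on the centre line of the jaws, within the pads' length; the fingertips stand 17 mm ahead of it and the grasp point (between the pads) lies 2 mm behind it; z points along the fingers, y is the line along which they close (so a half turn about z gives the same grasp; the last joint's range is limited). The gripper opens to 85 mm and grips with 20 to 120 N. Pads are 22 mm wide; open, the fingers measure 114 mm over their backs; the gripper's body (76 mm by 85 mm) begins 54 mm behind the grasp point. The pads swing forward as they close: fully open they stand 13 mm farther back than shut.
Start: joints at [-1.515, 0.104, 0.097, 1.564, 0, 1.353], TCP at [0.162, -0.578, 0.248] pointing down, gripper open.
Joint ranges: [-2.99, 2.99], [-0.84, 1.86], [-1.1, 1.16], [-1.84, 2.11], [-1.51, 1.56], [-3.14, 3.14]. Speed limits (rad/s): [2.22, 2.22, 2.57, 3.14, 3.14, 3.14].

### API

Orientations are given as a unit quaternion [w, x, y, z].
In Python, from cell import get_obs, read_camera, camera_model, close_job gives the robot as it stands. The module is installed in compiled form; this text tells all that it offers.
- The arm moves only by the tool step_arm, never from a script. Its argument "moves" is a list of rows, each a list of 3 entries, a list of its own where there are three numbers: the opening, from 0 (shut) to 1 (fully open), then the shift along the tool's x, y, z in m, then the turn about the tool's z in degrees. A call has 1 to 20 rows; each row shifts and turns the commanded pose from where the row before left it, along the tool's axes as they then stand; what a row does not reach is not made up. A row lasts 1/10 s, in which the tool goes at most 50 mm and 8.59 degrees, less where a joint would pass 70% of its speed; a pose out of reach is approached as far as the arm can. A call is refused whole if a number of a shift passes 0.05 or a number of a turn 8.59, either way. A call with a gripper value outside its range is refused whole. The fingers move at their own pace and stop on an object; the grip force is fixed at half the most. Time passes only in rows, so rows that do not move let the fingers close. It gives the time, the measured TCP pose, the force, the opening and the grip force at its end, in the units of the state.
- get_obs(): the state, without advancing time (a new reading comes with each control period).
- read_camera(name): name is "scene" or "side" or "wrist"; returns the picture (480x640x3 uint8, blue, green, red); there is no depth.
- camera_model(name): a dict with "intrinsics" (3x3 intrinsics, pixels), "distortion" ([k1, k2, p1, p2, k3] as OpenCV has them; the pictures are not rectified), "rvec" (rotation vector, rad) and "tvec" (3), from world to camera coordinates, as OpenCV has them; the wrist camera has in their place "mount" (4x4, takes a point from camera to tool coordinates, whose origin is the TCP and whose axes are the flange's). Camera axes: x right, y down, z forward; pixel columns grow to the right and rows downward; lengths in m; the calibration is good to about 2 mm. A picture is of the moment at which its call begins: read the wrist's pose just before it. camera_model takes no time and is no camera call.
- close_job(): hands the job in; it is judged then, once.
The state is a dict: "clock": time; "joints": joint angles; "joint_vel": joint speeds; "tau": joint torques, N m; "tool_pos": TCP position; "orientation": TCP orientation; "contact_force": force on the tool from outside, world axes, zero at the start; "torque": the same for the moment, N m; "grip_width": opening from 0.0 (shut) to 1.0 (fully open); "gripper_force": force on a finger pad.
Only numpy, scipy, OpenCV 4.12 (cv2) and the standard library are available. Lean on these libraries where they do the work, as an engineer would, in place of code of your own. Each camera call takes 0.05 s, during which the arm holds its last target. There are 200 camera calls.

## Working session

There is one attempt and no reset: what is moved stays moved. The work goes in short steps, Python scripts to look and compute and a tool call to move; the robot and the scene stay as the last step left them, time stands still between calls to the robot, and variables do not carry over. Pictures are saved under pics/ and viewed, at most 10 in all, crops included, and the job is handed in when it is done.

Besides the shell and the picture viewer there is one more tool, called after ">>>" by a JSON object that holds its "op" and its "data", one argument or row to a line. step_arm: Moves the arm, as the interface text tells. Its arguments: {"type":"object","properties":{"moves":{"type":"array","items":{"type":"array"}}},"required":["moves"]}

```bash
mkdir -p pics
python3 - <<'E'
from cell import *
import cv2
o=get_obs();print(o)
for n in("scene","side"):
    cv2.imwrite(f"pics/{n}0.png",read_camera(n));m=camera_model(n);print(n,m)
print(camera_model("wrist"))
E
```

```text
{'clock': 0.0, 'joints': array([-1.51473451e+00,  1.04671830e-01,  9.64467287e-02,  1.56390224e+00,
        5.16039096e-05,  1.35314147e+00]), 'joint_vel': array([ 1.26269493e-03,  1.28506367e-03,  3.61388740e-04, -1.15599322e-03,
        1.22534782e-03,  4.91159769e-05]), 'tau': array([-2.58396790e-05, -5.56933665e+01,  5.03644681e+01,  1.70198997e-02,
       -3.01618693e-04,  8.13786158e-06]), 'tool_pos': array([ 0.16221869, -0.57732722,  0.24752599]), 'orientation': array([-6.61255079e-04,  9.90649289e-01,  1.36431461e-01,  7.94300681e-05]), 'contact_force': array([-0.07545526, -0.02732764, -0.20636546]), 'torque': array([ 0.01342766, -0.00434349,  0.04829024]), 'gripper_force': 0.0, 'grip_width': 1.0019722913860833}
scene {'intrinsics': array([[515.27084053,   0.        , 321.2196523 ],
       [  0.        , 515.27084053, 241.21205474],
       [  0.        ,   0.        ,   1.        ]]), 'distortion': array([-0.10845445,  0.        ,  0.        ,  0.        ,  0.        ]), 'rvec': array([ 2.02800902,  1.63846128, -0.55239591]), 'tvec': array([-0.1445169 , -0.36080145,  1.394819
[... 289 characters left out ...]
055331, -0.47351634,  0.20450448]), 'tvec': array([-0.47085848,  0.23832879,  0.75388197])}
{'intrinsics': array([[350.53338117,   0.        , 320.47204479],
       [  0.        , 350.53338117, 241.91873515],
       [  0.        ,   0.        ,   1.        ]]), 'distortion': array([-0.06534621,  0.        ,  0.        ,  0.        ,  0.        ]), 'mount': array([[-5.06498495e-04, -9.48107487e-01, -3.17949583e-01,
         8.18522977e-02],
       [ 9.99999408e-01, -7.86426133e-04,  7.52063603e-04,
         4.51893876e-04],
       [-9.63080994e-04, -3.17949014e-01,  9.48107324e-01,
        -1.26205617e-01],
       [ 0.00000000e+00,  0.00000000e+00,  0.00000000e+00,
         1.00000000e+00]])}
```

View pics/scene0.png

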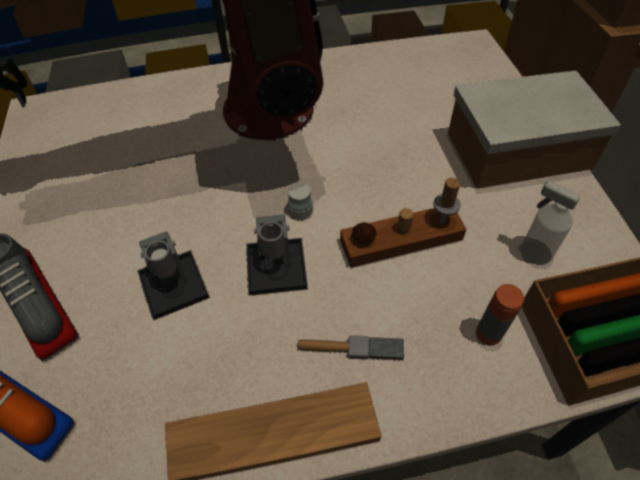

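View pics/side0.png

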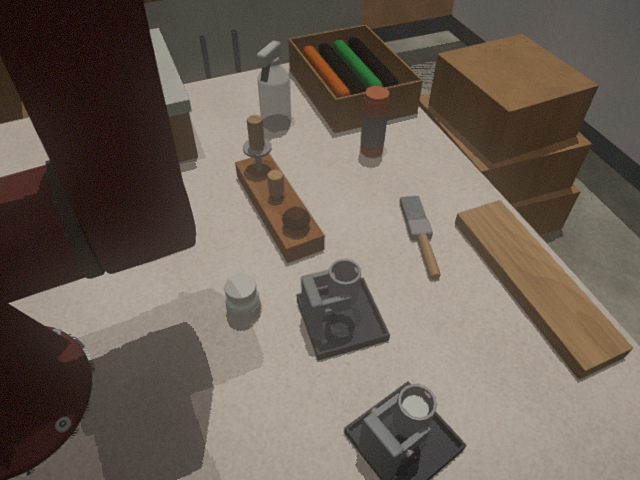

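The rod is at the far right of the rack: handle top at scene (452,181), side (256,119). The blocked tube, with the white plug showing, is at scene (159,254), side (417,403).

```bash
cat > h.py <<'E'
import numpy as np, cv2
from cell import *
from scipy.spatial.transform import Rotation as R
def ray(n,uv,pose=None):
    m=camera_model(n);p=cv2.undistortPoints(np.array([[uv]],float),m['intrinsics'],m['distortion'])[0,0]
    d=np.array([*p,1.])
    if n=='wrist':
        pos,q=pose;Rt=R.from_quat(np.roll(q,-1)).as_matrix();M=m['mount']
        return pos+Rt@M[:3,3],Rt@M[:3,:3]@d
    r=cv2.Rodrigues(m['rvec'])[0];return -r.T@m['tvec'],r.T@d
def atz(n,uv,z,pose=None):
    c,d=ray(n,uv,pose);return c+d*(z-c[2])/d[2]
def proj(n,P,pose=None):
    m=camera_model(n);P=np.array(P,float).reshape(-1,3)
    if n=='wrist':
        pos,q=pose;Rt=R.from_quat(np.roll(q,-1)).as_matrix();T=np.eye(4);T[:3,:3]=Rt;T[:3,3]=pos
        W=np.linalg.inv(T@m['mount']);rv=cv2.Rodrigues(W[:3,:3])[0];tv=W[:3,3]
    else: rv,tv=m['rvec'],m['tvec']
    return cv2.projectPoints(P,rv,tv,m['intrinsics'],m['distortion'])[0][:,0]
def grab(name,f):
    o=get_obs();im=read_camera(name);cv2.imwrite(f,im);return o['tool_pos'],o['orientation'],im
E
python3 - <<'E'
from h import *
for n,uv,z in[("scene",(452,181),.16),("side",(256,119),.16),("scene",(447,205),.096),("side",(258,148),.096),("scene",(158,254),.13),("side",(417,403),.13)]:print(n,uv,atz(n,uv,z).round(4))
print("rack long",atz("scene",(364,234),.055),"stand corners",[atz("scene",c,.018).round(3)for c in((153,313),(208,292),(140,276))])
print(R.from_quat(np.roll(get_obs()['orientation'],-1)).as_matrix().round(3))
a=cv2.imread("pics/scene0.png")[215:325,110:320];b=cv2.imread("pics/side0.png")[360:480,320:480]
c=cv2.imread("pics/scene0.png")[160:260,400:480];e=cv2.imread("pics/side0.png")[100:200,220:300]
def r(x):return cv2.resize(x,(400,300),interpolation=cv2.INTER_CUBIC)
cv2.imwrite("pics/z.png",np.vstack([np.hstack([r(a),r(b)]),np.hstack([r(c),r(e)])]))
E
```

```text
scene (452, 181) [0.4949 0.3114 0.16  ]
side (256, 119) [0.502  0.3054 0.16  ]
scene (447, 205) [0.503  0.3099 0.096 ]
side (258, 148) [0.4998 0.302  0.096 ]
scene (158, 254) [ 0.5247 -0.2731  0.13  ]
side (417, 403) [ 0.5133 -0.2783  0.13  ]
rack long [0.50914331 0.13270529 0.055     ] stand corners [array([ 0.582, -0.315,  0.018]), array([ 0.556, -0.203,  0.018]), array([ 0.488, -0.341,  0.018])]
[[ 0.963  0.27  -0.   ]
 [ 0.27  -0.963  0.001]
 [ 0.    -0.001 -1.   ]]
```

View pics/z.png

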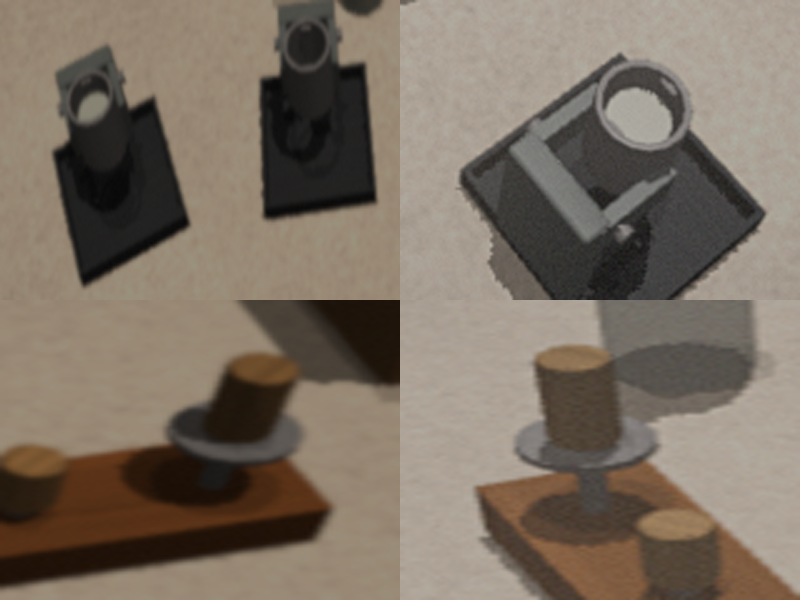

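Run:
```python
from h import *
def tri(n1,a,n2,b):
    c1,d1=ray(n1,a);c2,d2=ray(n2,b);s=np.linalg.lstsq(np.c_[d1,-d2],c2-c1,rcond=None)[0];return (c1+s[0]*d1+c2+s[1]*d2)/2,np.linalg.norm(c1+s[0]*d1-c2-s[1]*d2)
print("handle",tri("scene",(452.8,182),"side",(255,119)))
print("rim",tri("scene",(158.3,251.5),"side",(418,402.5)))
for z in(0,):print("box base",atz("scene",(478,180),z),atz("scene",(449,137),z))
for z in(.08,.1,.12,.15):print(z,atz("scene",(475,141),z).round(3))
```

```text
handle (array([0.49996183, 0.30994442, 0.15979554]), np.float64(0.004634996055808771))
rim (array([ 0.51598329, -0.27502114,  0.1249372 ]), np.float64(0.0031410676043932963))
box base [3.71401749e-01 4.56535563e-01 1.11022302e-16] [0.21313272 0.44111028 0.        ]
0.08 [0.319 0.452 0.08 ]
0.1 [0.338 0.439 0.1  ]
0.12 [0.357 0.426 0.12 ]
0.15 [0.386 0.408 0.15 ]
```

>>> {"op": "step_arm", "data": {
  "moves": [
    [1, [0, 0, 0], -8.25],
    [1, [0, 0, 0], -8.25],
    [1, [0, 0, 0], -8.25],
    [1, [0, 0, 0], -8.25],
    [1, [0, 0, 0], -8.25],
    [1, [0, 0, 0], -8.25],
    [1, [0, 0, 0], -8.25],
    [1, [0, 0, 0], -8.25],
    [1, [0, 0, 0], -8.25]
  ]
}}

```text
clock: 1.0
tool_pos: [0.1623, -0.5774, 0.2478]
orientation: [-0.0, 0.705, 0.709, 0.0]
contact_force: [0.3, -0.1, -0.8]
grip_width: 0.999
gripper_force: 0.0
```

>>> {"op": "step_arm", "data": {
  "moves": [
    [1, [0.03, 0.035, 0], 0],
    [1, [0.03, 0.035, 0], 0],
    [1, [0.03, 0.035, 0], 0],
    [1, [0.03, 0.035, 0], 0],
    [1, [0.03, 0.035, 0], 0],
    [1, [0.03, 0.035, 0], 0],
    [1, [0.03, 0.035, 0], 0],
    [1, [0.03, 0.035, 0], 0],
    [1, [0.03, 0.035, 0], 0],
    [1, [0.03, 0.035, 0], 0],
    [1, [0, 0, 0], 0],
    [1, [0, 0, 0], 0]
  ]
}}

```text
clock: 2.2
tool_pos: [0.5129, -0.2772, 0.2477]
orientation: [-0.0, 0.707, 0.708, -0.0]
contact_force: [-0.1, -0.3, 0.1]
grip_width: 0.998
gripper_force: 0.0
```

Run:
```python
from h import *
p,q,im=grab("wrist","pics/w1.png");print(p,q)
print(proj("wrist",[.516,-.276,.13],(p,q)))
```

```text
[ 0.51291198 -0.27717074  0.24774643] [-4.66669655e-04  7.06686500e-01  7.07526628e-01 -2.10232217e-04]
[[324.55685562 239.57264851]]
```

View pics/w1.png

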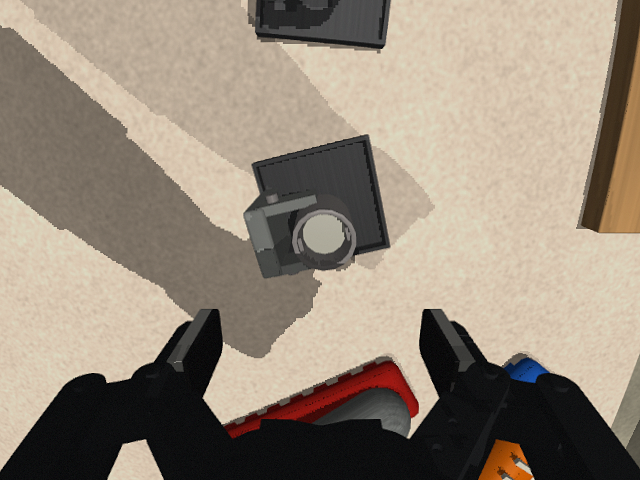

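The wrist view shows the blocked tube with the white plug, rim centred at about (324,238). That gives the bore at about (0.516, -0.275). Next is the rod.

>>> {"op": "step_arm", "data": {
  "moves": [
    [1, [0.039, -0.001, 0], 0],
    [1, [0.039, -0.001, 0], 0],
    [1, [0.039, -0.001, 0], 0],
    [1, [0.039, -0.001, 0], 0],
    [1, [0.039, -0.001, 0], 0],
    [1, [0.039, -0.001, 0], 0],
    [1, [0.039, -0.001, 0], 0],
    [1, [0.039, -0.001, 0], 0],
    [1, [0.039, -0.001, 0], 0],
    [1, [0.039, -0.001, 0], 0],
    [1, [0.039, -0.001, 0], 0],
    [1, [0.039, -0.001, 0], 0],
    [1, [0.039, -0.001, 0], 0],
    [1, [0.039, 0, 0], 0],
    [1, [0.039, 0, 0], 0],
    [1, [0, 0, 0], 0],
    [1, [0, 0, 0], 0]
  ]
}}

```text
clock: 3.95
tool_pos: [0.5004, 0.3062, 0.2479]
orientation: [0.0, 0.708, 0.707, -0.0]
contact_force: [0.1, -0.6, 0.7]
grip_width: 0.998
gripper_force: 0.0
```

Run:
```python
from h import *
p,q,im=grab("wrist","pics/w2.png");print(p,q,get_obs()['joints'])
print(proj("wrist",[[.5,.309,.16],[.5,.309,.096]],(p,q)))
```

```text
[0.50044028 0.30619431 0.24791974] [ 6.09163072e-05  7.07588884e-01  7.06624223e-01 -4.18736925e-04] [ 3.25608140e-01  6.33695162e-02  5.40061776e-02  1.56198386e+00
 -5.46829344e-04  1.89875755e+00]
[[319.53164825 251.35531082]
 [319.76835091 224.5568872 ]]
```

View pics/w2.png

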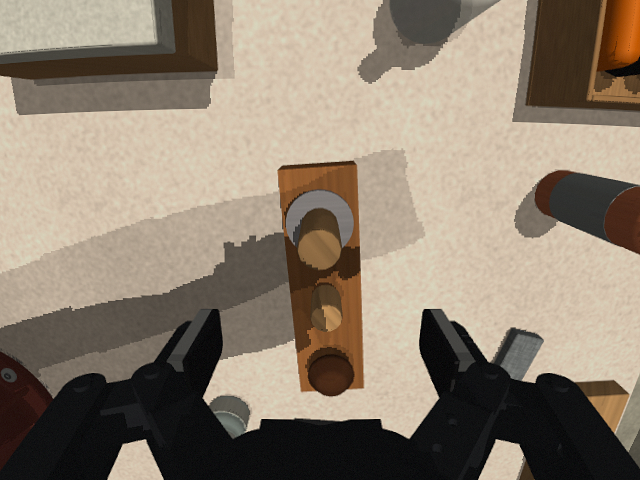

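The handle top is at (319,250) and the collar at (319,223), so the rod is at about (0.500, 0.3095). I'll descend and grip.

>>> {"op": "step_arm", "data": {
  "moves": [
    [1, [0.0035, -0.0005, 0.02], 0],
    [1, [0, 0, 0.032], 0],
    [1, [0, 0, 0.032], 0],
    [1, [0, 0, 0.021], 0],
    [1, [0, 0, 0.011], 0],
    [1, [0, 0, 0], 0],
    [0, [0, 0, 0], 0],
    [0, [0, 0, 0], 0],
    [0, [0, 0, 0], 0],
    [0, [0, 0, 0], 0],
    [0, [0, 0, 0], 0],
    [0, [0, 0, 0], 0],
    [0, [0, 0, 0], 0],
    [0, [0, 0, 0], 0]
  ]
}}

```text
clock: 5.4
tool_pos: [0.5001, 0.3107, 0.1333]
orientation: [0.0, 0.707, 0.707, 0.001]
contact_force: [-1.6, -0.7, 5.2]
grip_width: 0.34
gripper_force: 58.7
```

>>> {"op": "step_arm", "data": {
  "moves": [
    [0, [0, 0, -0.01], 0],
    [0, [0, 0, -0.02], 0],
    [0, [0, 0, -0.03], 0],
    [0, [0, 0, -0.035], 0],
    [0, [0, 0, -0.035], 0],
    [0, [0, 0, -0.03], 0],
    [0, [0, 0, 0], 0],
    [0, [0, 0, 0], 0]
  ]
}}

```text
clock: 6.2
tool_pos: [0.4999, 0.3106, 0.2925]
orientation: [0.0, 0.707, 0.707, 0.0]
contact_force: [0.2, 0.6, -3.5]
grip_width: 0.341
gripper_force: 60.0
```

Run:
```python
from h import *
p,q,im=grab("wrist","pics/w3.png");s=read_camera("side");c=read_camera("scene");print(p,get_obs()['contact_force'])
P=[p[0],p[1],p[2]-.123]
a=[]
for n,i in(("side",s),("scene",c)):
    u=proj(n,[P,[P[0],P[1],P[2]+.15]]);print(n,u)
    x,y=u.mean(0).astype(int);t=i[max(0,y-70):y+70,x-70:x+70];print(max(0,y-70),x-70,t.shape);a.append(cv2.resize(t,(400,400*t.shape[0]//140))[:400])
h=min(t.shape[0] for t in a);cv2.imwrite("pics/held.png",np.hstack([t[:h] for t in a]))
```

```text
[0.49993479 0.3105613  0.29252682] [-0.27570593  0.41510191 -2.77911945]
side [[253.63878806 113.3966903 ]
 [246.35138523  36.09331231]]
4 179 (140, 140, 3)
scene [[453.38197192 179.5899929 ]
 [469.20039324 120.6078453 ]]
80 391 (140, 140, 3)
```

View pics/held.png

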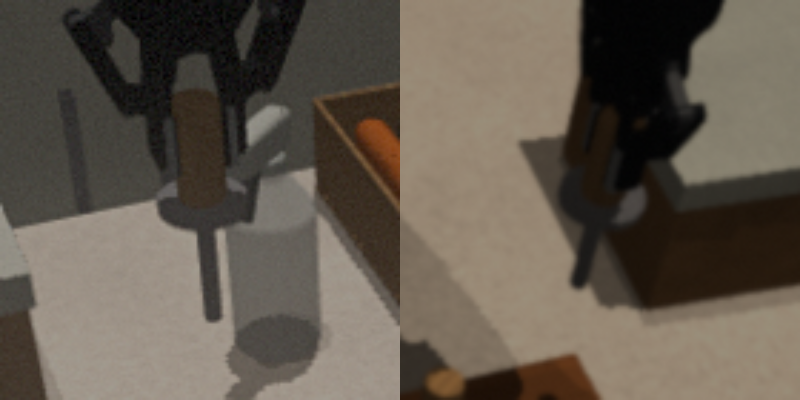

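The rod is held upright, with the tip seen within 1–3 px of where I predicted. Next I carry it over the bore.

>>> {"op": "step_arm", "data": {
  "moves": [
    [0, [-0.02, 0.001, 0], 0],
    [0, [-0.039, 0.001, 0], 0],
    [0, [-0.039, 0.001, 0], 0],
    [0, [-0.039, 0.001, 0], 0],
    [0, [-0.039, 0.001, 0], 0],
    [0, [-0.039, 0.001, 0], 0],
    [0, [-0.039, 0.001, 0], 0],
    [0, [-0.039, 0.001, 0], 0],
    [0, [-0.039, 0.001, 0], 0],
    [0, [-0.039, 0.001, 0], 0],
    [0, [-0.039, 0.001, 0], 0],
    [0, [-0.039, 0.001, 0], 0],
    [0, [-0.039, 0.001, 0], 0],
    [0, [-0.039, 0.001, 0], 0],
    [0, [-0.039, 0.001, 0], 0],
    [0, [-0.019, 0.001, 0], 0],
    [0, [0, 0, 0], 0],
    [0, [0, 0, 0], 0]
  ]
}}

```text
clock: 8.15
tool_pos: [0.5146, -0.2742, 0.291]
orientation: [-0.001, 0.708, 0.706, 0.0]
contact_force: [-0.7, -0.0, -2.3]
grip_width: 0.336
gripper_force: 59.9
```

Run:
```python
from h import *
o=get_obs();p=o['tool_pos'];print(p)
a=[]
for n in("side","scene"):
    i=read_camera(n);P=[p[0],p[1],p[2]-.123];u=proj(n,[P,[.516,-.275,.13]]);print(n,u)
    x,y=u.mean(0).astype(int);y0=min(max(0,y-60),360);x0=x-60;print(x0,y0);a.append(cv2.resize(i[y0:y0+120,x0:x0+120],(400,400)))
cv2.imwrite("pics/over.png",np.hstack(a))
```

```text
[ 0.51461347 -0.27421795  0.29101658]
side [[421.22856289 385.42637436]
 [417.59203339 399.84160683]]
359 332
scene [[151.69642347 237.81897902]
 [156.90198526 250.46094816]]
94 184
```

View pics/over.png

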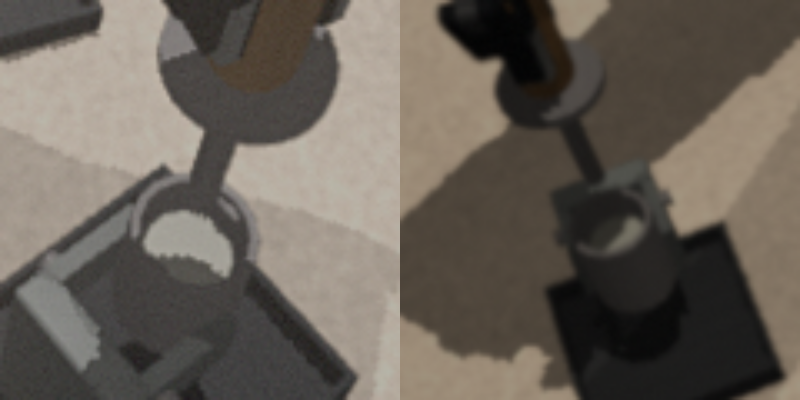

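The tip is just above the rim and about 3 mm short in +y. I'll correct that and insert.

>>> {"op": "step_arm", "data": {
  "moves": [
    [0, [0.003, 0.0015, 0], 0],
    [0, [0, 0, 0.015], 0],
    [0, [0, 0, 0.015], 0],
    [0, [0, 0, 0.012], 0],
    [0, [0, 0, 0.008], 0],
    [0, [0, 0, 0], 0],
    [0, [0, 0, 0], 0]
  ]
}}

```text
clock: 8.95
tool_pos: [0.5167, -0.2714, 0.2427]
orientation: [0.0, 0.707, 0.707, -0.0]
contact_force: [-0.4, -0.2, -2.8]
grip_width: 0.334
gripper_force: 59.9
```

Run:
```python
from h import *
o=get_obs();p=o['tool_pos'];print(p)
a=[]
for n,(x0,y0) in dict(side=(359,350),scene=(98,194)).items():
    i=read_camera(n);a.append(cv2.resize(i[y0:y0+120,x0:x0+120],(400,400)))
cv2.imwrite("pics/in.png",np.hstack(a))
```

```text
[ 0.51667046 -0.27144858  0.2427178 ]
```

View pics/in.png

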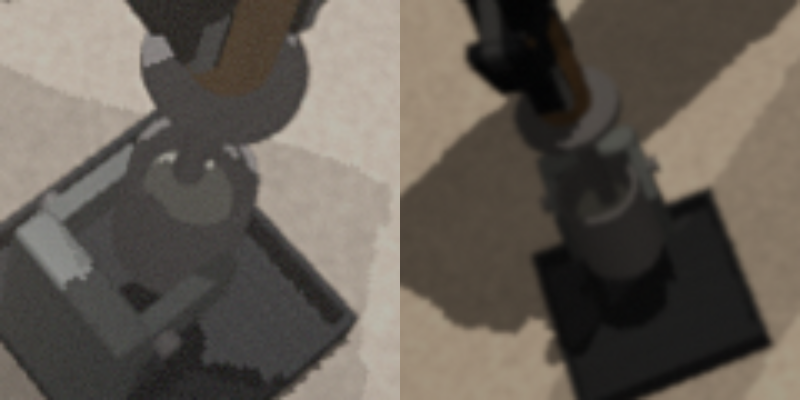

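The tip is in the tube above the plug, close to centred. Next I push down.

>>> {"op": "step_arm", "data": {
  "moves": [
    [0, [0, 0, 0.008], 0],
    [0, [0, 0, 0.008], 0],
    [0, [0, 0, 0.008], 0],
    [0, [0, 0, 0.008], 0],
    [0, [0, 0, 0.008], 0],
    [0, [0, 0, 0.008], 0],
    [0, [0, 0, 0.008], 0],
    [0, [0, 0, 0.005], 0],
    [0, [0, 0, 0], 0]
  ]
}}

```text
clock: 9.95
tool_pos: [0.516, -0.2711, 0.1797]
orientation: [-0.001, 0.708, 0.707, -0.0]
contact_force: [0.8, -0.7, -2.4]
grip_width: 0.339
gripper_force: 60.2
```

>>> {"op": "step_arm", "data": {
  "moves": [
    [0, [0, 0, 0.002], 0],
    [0, [0, 0, 0.002], 0],
    [0, [0, 0, 0.001], 0],
    [0, [0, 0, 0], 0],
    [0, [0, 0, 0], 0]
  ]
}}

```text
clock: 10.45
tool_pos: [0.5166, -0.2716, 0.1764]
orientation: [0.0, 0.708, 0.707, -0.0]
contact_force: [-0.0, -0.1, -2.3]
grip_width: 0.341
gripper_force: 60.2
```

>>> {"op": "step_arm", "data": {
  "moves": [
    [0, [0, 0, 0.001], 0],
    [0, [0, 0, 0.001], 0],
    [0, [0, 0, 0.001], 0],
    [0, [0, 0, 0], 0],
    [0, [0, 0, 0], 0]
  ]
}}

```text
clock: 10.95
tool_pos: [0.5166, -0.2716, 0.1735]
orientation: [0.0, 0.708, 0.707, -0.0]
contact_force: [-1.0, -0.3, -1.0]
grip_width: 0.33
gripper_force: 60.3
```

Run:
```python
from h import *
o=get_obs();print(o['tool_pos'],o['contact_force'])
a=[]
for n,(x0,y0) in dict(side=(349,360),scene=(98,204)).items():
    i=read_camera(n);a.append(cv2.resize(i[y0:y0+120,x0:x0+120],(400,400),interpolation=cv2.INTER_CUBIC))
cv2.imwrite("pics/down.png",cv2.convertScaleAbs(np.hstack(a),alpha=1.7))
```

```text
[ 0.51658803 -0.27162908  0.17346135] [-0.95214103 -0.25237535 -1.03422392]
```

View pics/down.png

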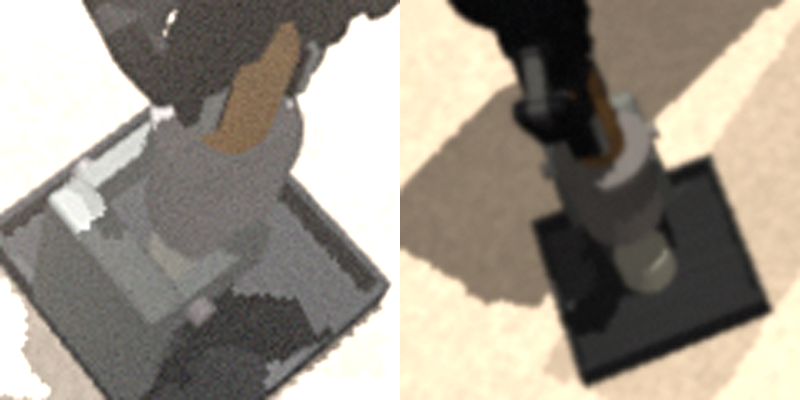

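The plug lies in the tray and the collar is almost on the rim, so I'll keep going down to a light contact.

>>> {"op": "step_arm", "data": {
  "moves": [
    [0, [0, 0, 0.001], 0],
    [0, [0, 0, 0.001], 0],
    [0, [0, 0, 0], 0],
    [0, [0, 0, 0], 0]
  ]
}}

```text
clock: 11.45
tool_pos: [0.5166, -0.2717, 0.1734]
orientation: [0.001, 0.707, 0.707, -0.0]
contact_force: [-6.2, 4.3, 13.3]
grip_width: 0.333
gripper_force: 61.5
```

The collar is seated. I'll ease off, open slowly, then withdraw.

>>> {"op": "step_arm", "data": {
  "moves": [
    [0, [0, 0, -0.001], 0],
    [0, [0, 0, 0], 0],
    [0.45, [0, 0, 0], 0],
    [0.6, [0, 0, 0], 0],
    [1, [0, 0, 0], 0],
    [1, [0, 0, 0], 0],
    [1, [0, 0, 0], 0],
    [1, [0, 0, 0], 0],
    [1, [0, 0, -0.01], 0],
    [1, [0, 0, -0.02], 0],
    [1, [0, 0, -0.03], 0],
    [1, [0, 0, -0.03], 0],
    [1, [0, 0, -0.03], 0],
    [1, [0, 0, 0], 0],
    [1, [0, 0, 0], 0]
  ]
}}

```text
clock: 12.95
tool_pos: [0.5169, -0.2719, 0.2935]
orientation: [0.001, 0.708, 0.707, 0.0]
contact_force: [0.2, -0.5, -0.7]
grip_width: 1.002
gripper_force: 0.0
```

Run:
```python
from h import *
a=[]
for n,(x0,y0) in dict(side=(349,340),scene=(88,184)).items():
    i=read_camera(n);a.append(cv2.resize(i[y0:y0+140,x0:x0+140],(400,400),interpolation=cv2.INTER_CUBIC))
cv2.imwrite("pics/end.png",cv2.convertScaleAbs(np.hstack(a),alpha=1.6))
for n in("side","scene"):print(proj(n,[[.516,-.275,.136],[.516,-.275,.2]]))
```

```text
[[418.35307515 397.67742658]
 [427.19659718 372.45214982]]
[[156.03669023 248.62142573]
 [146.28665829 227.80504089]]
```

View pics/end.png

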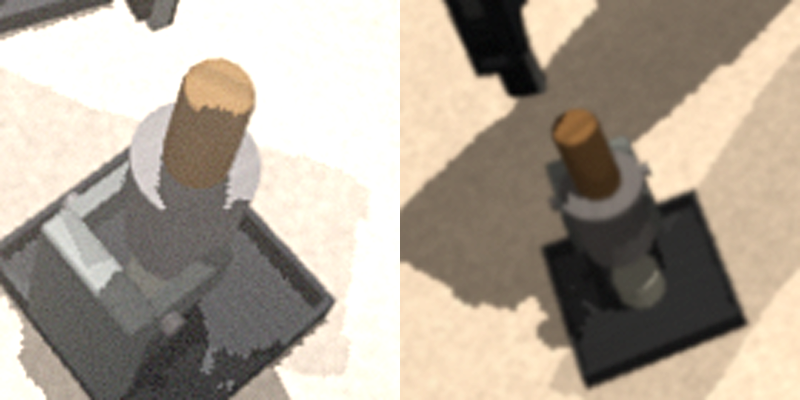

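The rod stands upright with its collar on the rim, the plug is in the tray and the gripper is clear.

```bash
python3 -c "
from cell import *
print(close_job())"
```

```text
the job is handed in; nothing more can be done
None
```

The plug is pushed out into its stand's tray, the released push rod stands upright in the blocked tube with its collar on the rim, and the job was handed in at about 13 s; no verdict was returned.

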